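Release a can from the chute into the crate

ROBOT

A 6-joint arm with a two-finger parallel gripper is mounted at the origin on the work surface. World frame = base frame: x ahead of the robot, y to its left, z up, the work surface at z = 0. Lengths are in m, angles in degrees, forces in N, time in s.
With the tool pointing down it reaches from about 0.3 to 0.75 m from the base axis. Payload 8.5 kg.
Tool frame: the origin (TCP) lies between the finger pads; the fingertips stand env.finger_overhang ahead of it and the grasp point (between the pads) lies 2 mm behind it (env.finger_overhang is the distance from the TCP to the fingertips, in m); z points along the fingers, y is the line along which they close (so a half turn about z gives the same grasp; the last joint's range is limited). The gripper opens to 85 mm and grips with 20 to 120 N. Pads are 22 mm wide; open, the fingers measure 114 mm over their backs; the gripper's body (76 mm by 85 mm) begins 54 mm behind the grasp point. The pads swing forward as they close: fully open they stand 13 mm farther back than shut.
Start: joints at [58.138, 21.807, 74.336, -0, 83.858, -12.336], TCP at [0.184, 0.518, 0.248] pointing down, gripper open.
Joint ranges: [-178.18, 178.18], [-50.72, 133.34], [12.68, 142.11], [-81.47, 261.47], [9.98, 163.14], [-165.26, 165.26]. Speed limits (degrees/s): [136.94, 136.94, 180, 180, 180, 180].

INTERFACE

Orientations are given as a 3x3 rotation matrix whose columns are the frame's x, y, z axes.
In Python, from rig import env gives the robot as it stands. The module is installed in compiled form; this text tells all that it offers.
- The arm moves only by the tool jog_arm, never from a script. Its arguments are lists of equal length, an entry for each row: "hand": the finger opening in m, from 0 to 0.0854; "travel": the shift along the world's x, y, z in m, a list of three; "yaw": the turn about the world's z in rad. A call has exactly 5 rows; each row shifts and turns the commanded pose from where the row before left it; what a row does not reach is not made up. A row lasts 1/8 s, in which the tool goes at most 62.5 mm and 10.7 degrees, less where a joint would pass 70% of its speed; a pose out of reach is approached as far as the arm can. A call is refused whole if a number of a shift passes 0.0625 or a number of a turn 0.188, either way. A call with a gripper value outside its range is refused whole. The fingers move at their own pace and stop on an object; "grip_force" is the grip in N (left out, the last holds). Time passes only in rows, so rows that do not move let the fingers close, or fill a call up. It gives the time, the measured TCP pose, the force, the opening and the grip force at its end, in the units of the state.
- env.observe(): the state, without advancing time (a new reading comes with each control period).
- env.get_image(name): name is "scene" or "top" or "wrist"; returns the picture (480x640x3 uint8, red, green, blue); there is no depth.
- env.calibration(name): a dict with "fx", "fy", "cx", "cy" (pixels), "position" and "rotation" of the camera in the world; the wrist camera has in their place "hand_eye" (4x4, takes a point from camera to tool coordinates, whose origin is the TCP and whose axes are the flange's). Camera axes: x right, y down, z forward; pixel columns grow to the right and rows downward; lengths in m; the calibration is good to about 2 mm. A picture is of the moment at which its call begins: read the wrist's pose just before it. calibration takes no time and is no camera call.
- env.close_job(): hands the job in; it is judged then, once.
The state is a dict: "time_s": time; "q": joint angles; "qvel": joint speeds; "joint_efforts": joint torques, N m; "position": TCP position; "tool_rot": TCP orientation; "ft_force": force on the tool from outside, world axes, zero at the start; "wrist_torque": the same for the moment, N m; "grip_width": finger opening in m; "gripper_force": force on a finger pad.
Only numpy, scipy, OpenCV 4.12 (cv2) and the standard library are available. Lean on these libraries where they do the work, as an engineer would, in place of code of your own. Each camera call takes 0.05 s, during which the arm holds its last target. There are 200 camera calls.

TASK

An empty can is waiting behind the gate of the sloping steel can chute. Stand the grey crate flat on the bench under the chute's mouth, then press the plunger head beside the chute fully down to its stop so that the can rolls out into the crate, and let the plunger spring back up. Leave the crate with the can in it at the mouth, do not touch the can itself, and leave the mug and the standing cans where they are.

Things in the scene. Friction and masses are not known exactly. Their poses are not given: they have to be found in the camera images.
- chute: Fixed sloping steel chute on legs. Origin: on the bench, straight below the middle of the lip of its mouth (the low end). z up; y points uphill (level), so the can rolls out along -y; x runs across. Channel 129 mm wide (139 mm over its side walls), 170 mm long, slope 14 degrees; side walls 50 mm high. Legs begin at y = 65 mm, their 6 mm foot plates at 47 mm.
- chute_lip (a point): Middle of the lip of the chute's mouth, 105 mm above the bench (the lip's underside is at 99 mm); axes as the chute. A released can drops over the lip and lands 40 to 100 mm beyond it along -y. The crate catches it well when turned like the chute, with its centre about 60 mm beyond the lip (its near wall 15 mm back under the lip).
- column_top (a point): Middle of the top of the fixed plunger column, 44 mm square, 166 mm high, beside the chute on the robot's side (98 mm along the chute's -x and 47 mm along its +y from the chute's origin). Its foot plate, 70 x 60 x 6 mm, begins 25 mm behind the lip. Axes as the chute.
- plunger_top (a point): Centre of the flat top of the plunger head, a round black mushroom head 52 mm across and 12 mm thick on a steel stem on top of the column; at rest its top is 200 mm above the bench, and it moves with the head. Pressed home, the head's underside meets the column's top.
- plunger (a joint): Travel of the plunger in m: 0 at rest (up), 0.022 pressed straight down to its stop. Spring: about 4 N at the start, 12 N at the stop. It carries the steel gate plate, which stands 18 mm out of the ramp and sinks below it only in the last 4 mm of travel; with the head held down the can takes about 1 s to roll out.
- chute_can: Empty aluminium drinks can lying across the chute behind the gate, 66 mm in diameter, 115 mm long, 18 g. Origin at its centre; its x is the can's axis. It rolls freely once the gate is down.
- crate_mid (a point): Centre (half-way up, 40 mm above its underside) of the grey open plastic crate, 180 mm along its x, 150 mm along its y, 80 mm high, walls and floor 8 mm thick, about 0.4 kg (varies), standing loose on the bench. z up. A wall can be pinched from above, and the crate slides on the bench.
- mug: Bystander: white ceramic mug, 80 mm across, 90 mm high, handle at its +y; origin at the centre of its underside, z up.
- can_a: Bystander: empty aluminium can standing upright on the bench, 66 mm across, 115 mm high; origin at the centre of its underside, z up.
- can_b: Bystander: another empty aluminium can standing upright, the same size; origin at the centre of its underside, z up.
Mind the look-alikes: they are no part of the job. What is meant by the part that bears crate_mid is not yellow, and is the larger of those in its own colour. Leave any turquoise look-alike of the chute_can alone.

How it is judged (in metres and radians):
On the way, in this order (a step that is already met when the one before it is completed fails the run):
1. the crate stands flat under the chute's mouth, with the can still behind the gate (x of crate_mid in the frame of chute between -0.06 and 0.06 m and y of crate_mid in the frame of chute between -0.125 and 0.01 m and height (world z) of crate_mid below 0.045 m and angle between crate_mid's own z axis and vertical below 0.06 rad and y of chute_can in the frame of chute above 0.06 m and value of joint plunger below 0.004 m), for 0.2 s.
2. the plunger is pressed to its stop (within 2 mm) (value of joint plunger above 0.02 m), for 0.1 s.
At the end, for the whole second after the job is handed in: The can lies at rest inside the crate (its centre within the crate's walls and height), the crate stands flat on the bench under the chute's mouth (its centre within 60 mm of the chute's centre line, and from 125 mm beyond the lip to 10 mm behind it), and the plunger is back up within 3 mm (x of chute_can in the frame of crate_mid between -0.075 and 0.075 m and y of chute_can in the frame of crate_mid between -0.06 and 0.06 m and z of chute_can in the frame of crate_mid between -0.03 and 0.03 m and x of crate_mid in the frame of chute between -0.06 and 0.06 m and y of crate_mid in the frame of chute between -0.125 and 0.01 m and height (world z) of crate_mid below 0.045 m and angle between crate_mid's own z axis and vertical below 0.06 rad and value of joint plunger below 0.003 m and linear speed of chute_can below 0.03 m/s); the robot touches nothing.
It fails at once if the robot touches the can of the chute (contact force between any of the fingers, the arm and chute_can above 0.3 N).
It fails at once if a bystander (mug or standing can) is shifted by more than 20 mm or tipped ((distance of mug from where it was at the start of the episode above 0.02 m or angle between mug's own z axis and vertical above 0.3 rad) or (distance of can_a from where it was at the start of the episode above 0.02 m or angle between can_a's own z axis and vertical above 0.3 rad) or (distance of can_b from where it was at the start of the episode above 0.02 m or angle between can_b's own z axis and vertical above 0.3 rad)).
It also fails if it takes over 51 s, if anything falls off the work surface, if the arm or the gripper's body presses on something with over 40 N, if the wrist force passes 120 N, or if a joint passes its speed limit or range.

## Working session

There is one attempt and no reset: what is moved stays moved. The work goes in short steps, Python scripts to look and compute and a tool call to move; the robot and the scene stay as the last step left them, time stands still between calls to the robot, and variables do not carry over. Pictures are saved under pics/ and viewed, at most 10 in all, crops included, and the job is handed in when it is done.

Besides the shell and the picture viewer there is one more tool, called as name(argument=value, ...), one argument or row to a line, values as JSON. jog_arm: Moves the arm, as the interface text tells. Its arguments: {"type":"object","properties":{"hand":{"type":"array"},"travel":{"type":"array"},"yaw":{"type":"array"},"grip_force":{"type":"number"}},"required":["hand","travel","yaw"]}

```bash
mkdir -p pics; python3 - <<'E'
from rig import env
import cv2,numpy as np
s=env.observe()
print(s['time_s'],s['position'],s['tool_rot'],s['grip_width'],env.finger_overhang)
for n in ("scene","top"):
    im=env.get_image(n); cv2.imwrite(f"pics/{n}0.png",im[:,:,::-1]); print(n,env.calibration(n))
print(env.calibration("wrist"))
E
```

```text
0.0 [0.18367948 0.51814665 0.24770269] [[-9.42494895e-01  3.34219653e-01 -7.71868331e-04]
 [ 3.34220401e-01  9.42494118e-01 -1.24980630e-03]
 [ 3.09771532e-04 -1.43591020e-03 -9.99998921e-01]] 0.08503528731017546 0.017
scene {'fx': 487.3766215660181, 'fy': 487.3766215660181, 'cx': 312.5560237321693, 'cy': 239.41636361640528, 'position': array([ 1.24382256, -0.10849008,  1.22008391]), 'rotation': array([[ 0.01751525,  0.82857637, -0.55960202],
       [ 0.99972581, -0.0232127 , -0.00307907],
       [-0.01554112, -0.55939465, -0.82875576]])}
top {'fx': 498.35635125823563, 'fy': 498.35635125823563, 'cx': 320.2393145724104, 'cy': 244.96733254374846, 'position': array([ 0.45891317, -0.10152851,  1.4485065 ]), 'rotation': array([[-0.01600194, -0.99830421,  0.05597   ],
       [-0.99987062,  0.01588532, -0.00252804],
       [ 0.00163466, -0.05600322, -0.99842925]])}
{'fx': 342.61157316277945, 'fy': 342.61157316277945, 'cx': 316.59673398065956, 'cy': 238.993730990098, 'hand_eye': array([[ 2.98419909e-04, -9.58277203e-01, -2.85840364e-01,
         7.38074512e-02],
       [ 9.99999945e-01,  3.26355253e-04, -5.00940662e-05,
         6.69422153e-04],
       [ 1.41289506e-04, -2.85840334e-01,  9.58277248e-01,
        -1.27465107e-01],
       [ 0.00000000e+00,  0.00000000e+00,  0.00000000e+00,
         1.00000000e+00]])}
```

View pics/top0.png

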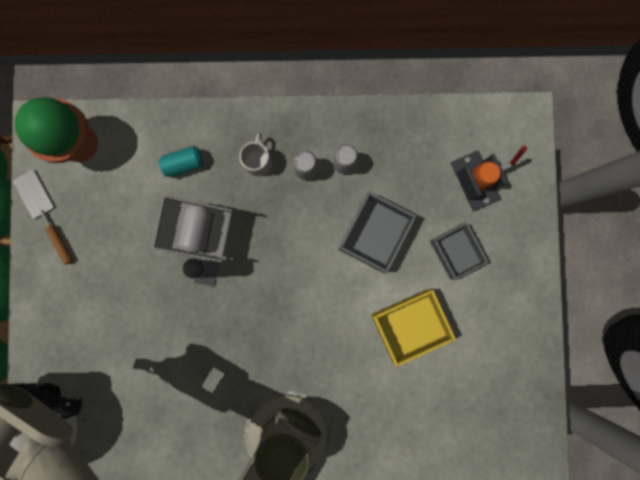

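View pics/scene0.png

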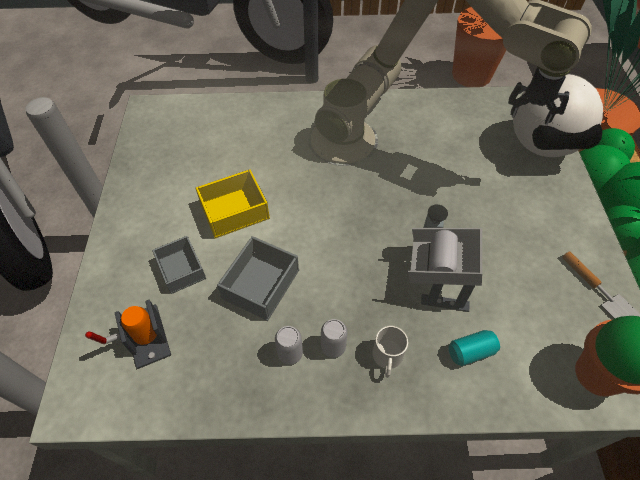

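The top view shows the chute at (195,228) with its mouth facing right (about 230,232), the plunger head at (193,268), the mug at (255,155), the standing cans at (305,165) and (346,158), and a turquoise can at (180,161).
Crate candidates are the large grey one (380,232), the small grey one (460,250) and the yellow one (415,327). By the description I choose the large grey at (380,232) and will check it in a close crop.

```bash
cat > h.py <<'E'
from rig import env
import cv2,numpy as np
def ray(name,uv,z,s=None):
    c=env.calibration(name)
    if name=="wrist":
        T=c['hand_eye'];R=s['tool_rot']@T[:3,:3];p=s['position']+s['tool_rot']@T[:3,3]
    else: R,p=c['rotation'],c['position']
    d=R@np.array([(uv[0]-c['cx'])/c['fx'],(uv[1]-c['cy'])/c['fy'],1])
    return p+d*(z-p[2])/d[2]
def proj(name,P,s=None):
    c=env.calibration(name)
    if name=="wrist":
        T=c['hand_eye'];R=s['tool_rot']@T[:3,:3];p=s['position']+s['tool_rot']@T[:3,3]
    else: R,p=c['rotation'],c['position']
    q=R.T@(np.array(P)-p); return q[0]/q[2]*c['fx']+c['cx'],q[1]/q[2]*c['fy']+c['cy']
E
python3 - <<'E'
from h import *
im=cv2.imread("pics/top0.png")
c=cv2.resize(im[140:300,145:425],None,fx=2.85,fy=2.85,interpolation=cv2.INTER_CUBIC)
c=cv2.convertScaleAbs(c,alpha=1.6); cv2.imwrite("pics/crop1.png",c)
hsv=cv2.cvtColor(im,cv2.COLOR_BGR2HSV)
# crate: dark-ish grey vs bench
b,g,r=[im[:,:,i].astype(int) for i in range(3)]
print(im[232,380],im[250,300],im[215,345])
E
```

```text
[100 102  99] [112 123 123] [105 116 115]
```

View pics/crop1.png

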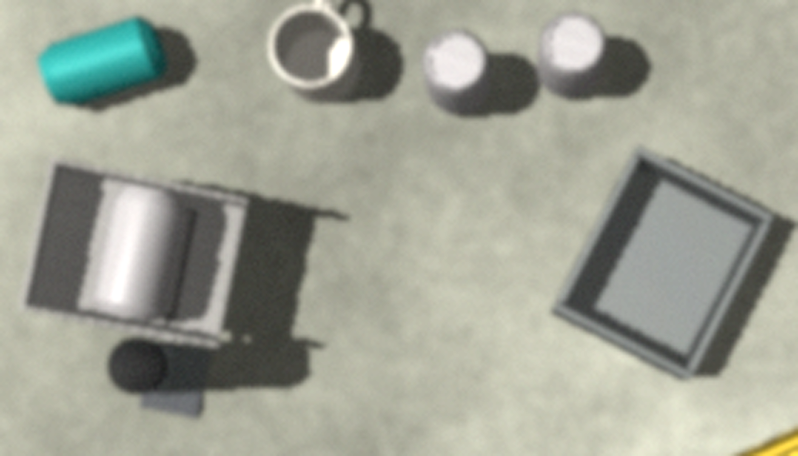

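The crop confirms the large grey crate, with outer rim corners at crop (638,148), (780,213), (686,378) and (553,309). The chute's wall tops at the mouth are at (247,203) and (220,347), the uphill ends at (58,163) and (27,305), and the plunger head at (137,366).

```bash
python3 - <<'E'
from h import *
P=lambda u,z,n="top":ray(n,(u[0]/2.85+145,u[1]/2.85+140),z)
C=[P(u,.08) for u in [(638,148),(780,213),(686,378),(553,309)]]
print("crate",np.mean(C,0),[np.round(np.linalg.norm(C[i]-C[i-1]),3) for i in range(4)])
for i in range(4):
    d=C[i]-C[i-1]; print(np.degrees(np.arctan2(d[1],d[0])))
a,b=P((247,203),.153),P((220,347),.153); c,d=P((58,163),.195),P((27,305),.195)
pl=P((137,366),.2); pls=ray("scene",(437,213),.2)
for n,v in zip("abcd",(a,b,c,d)): print(n,v)
print("lipmid",(a+b)/2,"up",(c+d)/2,"plunger",pl,pls)
f=lambda v:np.degrees(np.arctan2(v[1],v[0]))
print(f(a-b),f(c-d),f((c+d-a-b))-90,np.linalg.norm(a-b),np.linalg.norm((c+d-a-b)/2))
for n,u,z in [("mug",(311,47),.09),("a",(456,60),.115),("b",(573,42),.115)]: print(n,P(u,z))
E
```

```text
crate [ 0.5693617  -0.26493478  0.08      ] [np.float64(0.177), np.float64(0.151), np.float64(0.184), np.float64(0.144)]
-28.815853239569424
-115.71581809091138
149.05285238844212
61.61464130181968
a [0.6235003  0.12517289 0.153     ]
b [0.49191524 0.15057315 0.153     ]
c [0.65653927 0.28541993 0.195     ]
d [0.53065293 0.31260768 0.195     ]
lipmid [0.55770777 0.13787302 0.153     ] up [0.5935961 0.2990138 0.195    ] plunger [0.47520824 0.21432956 0.2       ] [0.48100158 0.21370857 0.2       ]
-10.925595359138109 -12.187026623818625 -12.555661684144866 0.13401418452173494 0.17034765545531508
mug [0.78226009 0.07339038 0.09      ]
a [ 0.76167649 -0.06731972  0.115     ]
b [ 0.77722898 -0.17870793  0.115     ]
```

jog_arm(
  hand=[0.06, 0.06, 0.06, 0.06, 0.06],
  travel=[
    [0.022, -0.055, 0],
    [0.022, -0.055, 0],
    [0.022, -0.055, 0],
    [0.022, -0.055, 0],
    [0.022, -0.055, 0],
  ],
  yaw=[-0.01, -0.01, -0.01, -0.01, -0.01],
  grip_force=50,
)

```text
time_s: 0.72
position: [0.294, 0.2416, 0.2482]
tool_rot: [[-0.925, 0.381, 0.0], [0.381, 0.925, -0.0], [-0.0, -0.0, -1.0]]
ft_force: [1.7, 0.7, -0.7]
grip_width: 0.0599
gripper_force: 0.0
```

jog_arm(
  hand=[0.06, 0.06, 0.06, 0.06, 0.06],
  travel=[
    [0.024, -0.057, 0],
    [0.024, -0.057, 0],
    [0.024, -0.057, 0],
    [0.024, -0.057, 0],
    [0.024, -0.057, 0],
  ],
  yaw=[-0.01, -0.01, -0.01, -0.01, -0.01],
)

```text
time_s: 1.35
position: [0.4141, -0.0437, 0.2483]
tool_rot: [[-0.904, 0.427, 0.0], [0.427, 0.904, 0.0], [0.0, 0.0, -1.0]]
ft_force: [2.3, 1.1, -0.1]
grip_width: 0.0596
gripper_force: 0.0
```

jog_arm(
  hand=[0.06, 0.06, 0.06, 0.06, 0.06],
  travel=[
    [0.024, -0.057, 0],
    [0.024, -0.057, 0],
    [0.024, -0.057, 0],
    [0.024, -0.057, 0],
    [0.024, -0.057, 0],
  ],
  yaw=[-0.01, -0.01, -0.01, -0.01, -0.01],
)

```text
time_s: 1.98
position: [0.5342, -0.3285, 0.2479]
tool_rot: [[-0.882, 0.472, -0.0], [0.472, 0.882, 0.001], [0.001, 0.0, -1.0]]
ft_force: [0.3, -0.1, -0.1]
grip_width: 0.06
gripper_force: 0.0
```

jog_arm(
  hand=[0.06, 0.06, 0.06, 0.06, 0.06],
  travel=[
    [0, 0, 0],
    [0, 0, 0],
    [0, 0, 0],
    [0, 0, 0],
    [0, 0, 0],
  ],
  yaw=[0, 0, 0, 0, 0],
)

```text
time_s: 2.6
position: [0.5338, -0.3261, 0.2487]
tool_rot: [[-0.882, 0.471, 0.0], [0.471, 0.882, -0.0], [-0.0, -0.0, -1.0]]
ft_force: [0.2, -0.4, -0.3]
grip_width: 0.0598
gripper_force: 0.0
```

```bash
python3 - <<'E'
from h import *
s=env.observe(); im=env.get_image("wrist"); cv2.imwrite("pics/w1.png",im[:,:,::-1])
np.savez("w1.npz",**{k:s[k] for k in("position","tool_rot")})
print(s['time_s'],s['position'],np.degrees(np.arctan2(s['tool_rot'][1,1],s['tool_rot'][0,1])))
E
```

```text
2.6 [ 0.53380371 -0.32606214  0.24871743] 61.91506877885365
```

View pics/w1.png

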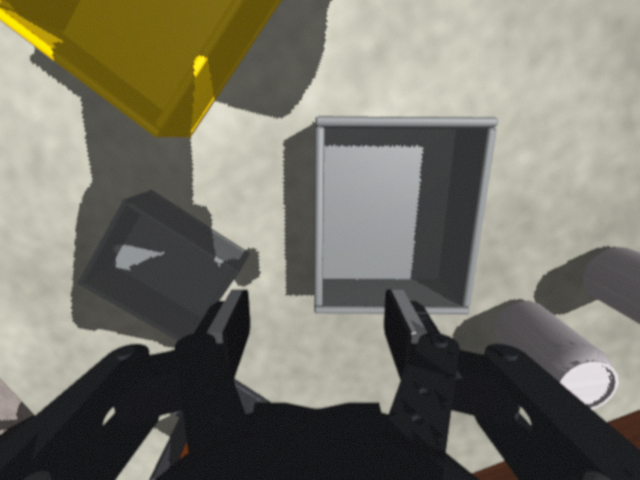

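The wrist view shows the large grey crate's rim, with corners at (317,118), (496,119), (468,311) and (316,312). It is square to the fingers, and its left wall at u≈320 is the one to pinch.

```bash
python3 - <<'E'
from h import *
s=dict(np.load("w1.npz"))
C=[ray("wrist",u,.08,s) for u in [(317,118),(496,119),(468,311),(316,312)]]
for c in C: print(c)
print(np.mean(C,0),[np.linalg.norm(C[i]-C[i-1]) for i in range(4)])
f=lambda v:np.degrees(np.arctan2(v[1],v[0]))
print(f(C[1]-C[0]),f(C[2]-C[3]),f(C[2]-C[1])+90,f(C[3]-C[0])+90)
m=(C[0]+C[3])/2; y=s['tool_rot'][:,1]; print("wall mid",m+.004*y)
E
```

```text
[ 0.45606842 -0.2837124   0.08      ]
[ 0.5255172  -0.15511805  0.08      ]
[ 0.67919115 -0.23794197  0.08      ]
[ 0.61135258 -0.36753942  0.08      ]
[ 0.56803234 -0.26107796  0.08      ] [np.float64(0.17646568812834518), np.float64(0.1461493800056966), np.float64(0.17457229128852822), np.float64(0.146279089687677)]
61.62825355505943 62.36991909606728 61.67716373468259 61.63850319461852
wall mid [ 0.53559362 -0.32209691  0.0799997 ]
```

jog_arm(
  hand=[0.06, 0.06, 0.06, 0.06, 0.06],
  travel=[
    [0, 0.002, -0.045],
    [0, 0, -0.045],
    [0, 0, -0.045],
    [0, 0, -0.03],
    [0, 0, -0.017],
  ],
  yaw=[0, 0, 0, 0, 0],
)

```text
time_s: 3.28
position: [0.5335, -0.3243, 0.0649]
tool_rot: [[-0.882, 0.471, -0.001], [0.471, 0.882, 0.001], [0.002, 0.0, -1.0]]
ft_force: [-0.0, -0.1, 0.3]
grip_width: 0.0599
gripper_force: 0.0
```

jog_arm(
  hand=[0.06, 0.03, 0.0, 0.0, 0.0],
  travel=[
    [0, 0, 0],
    [0, 0, 0],
    [0, 0, 0],
    [0, 0, 0],
    [0, 0, 0],
  ],
  yaw=[0, 0, 0, 0, 0],
)

```text
time_s: 3.9
position: [0.5342, -0.3247, 0.0673]
tool_rot: [[-0.882, 0.471, 0.001], [0.471, 0.882, -0.001], [-0.002, -0.0, -1.0]]
ft_force: [0.1, 1.9, 5.4]
grip_width: 0.0072
gripper_force: 50.4
```

jog_arm(
  hand=[0, 0, 0, 0, 0],
  travel=[
    [0, 0, 0],
    [0, 0, 0],
    [0, 0, 0],
    [0, 0, 0],
    [0, 0, 0],
  ],
  yaw=[0, 0, 0, 0, 0],
)

```text
time_s: 4.53
position: [0.5342, -0.3247, 0.0672]
tool_rot: [[-0.882, 0.471, 0.001], [0.471, 0.882, -0.001], [-0.002, -0.0, -1.0]]
ft_force: [-0.2, 1.9, 7.3]
grip_width: 0.0075
gripper_force: 50.4
```

jog_arm(
  hand=[0, 0, 0, 0, 0],
  travel=[
    [0, 0.015, 0],
    [0, 0.03, 0],
    [0, 0.03, 0],
    [0, 0.03, 0],
    [0, 0.03, 0],
  ],
  yaw=[0.02, 0.028, 0.028, 0.028, 0.028],
)

```text
time_s: 5.15
position: [0.5344, -0.19, 0.0672]
tool_rot: [[-0.937, 0.351, 0.003], [0.351, 0.937, -0.003], [-0.003, -0.002, -1.0]]
ft_force: [1.0, -4.3, 4.0]
grip_width: 0.0073
gripper_force: 50.2
```

jog_arm(
  hand=[0, 0, 0, 0, 0],
  travel=[
    [0, 0.03, 0],
    [0, 0.03, 0],
    [0, 0.03, 0],
    [0, 0.025, 0],
    [0, 0.015, 0],
  ],
  yaw=[0.028, 0.028, 0.028, 0.028, 0.028],
)

```text
time_s: 5.78
position: [0.5346, -0.0595, 0.0672]
tool_rot: [[-0.977, 0.215, 0.003], [0.215, 0.977, -0.002], [-0.003, -0.001, -1.0]]
ft_force: [0.3, -6.6, 4.5]
grip_width: 0.0072
gripper_force: 50.4
```

jog_arm(
  hand=[0, 0, 0, 0, 0],
  travel=[
    [0, 0, 0],
    [0, 0, 0],
    [0, 0, 0],
    [0, 0, 0],
    [0, 0, 0],
  ],
  yaw=[0, 0, 0, 0, 0],
)

```text
time_s: 6.4
position: [0.5344, -0.0584, 0.0672]
tool_rot: [[-0.976, 0.217, 0.002], [0.217, 0.976, 0.002], [-0.002, 0.002, -1.0]]
ft_force: [2.0, 7.7, 9.1]
grip_width: 0.0071
gripper_force: 50.8
```

```bash
python3 - <<'E'
from h import *
s=env.observe(); im=env.get_image("top")[:,:,::-1]
print(s['time_s'],s['position'],np.degrees(np.arctan2(s['tool_rot'][1,1],s['tool_rot'][0,1])))
c=cv2.resize(im[170:300,140:340],None,fx=4,fy=4,interpolation=cv2.INTER_CUBIC)
cv2.imwrite("pics/c2.png",cv2.convertScaleAbs(c,alpha=1.7))
E
```

```text
6.4 [ 0.53442117 -0.05838367  0.06723502] 77.48406984419255
```

View pics/c2.png

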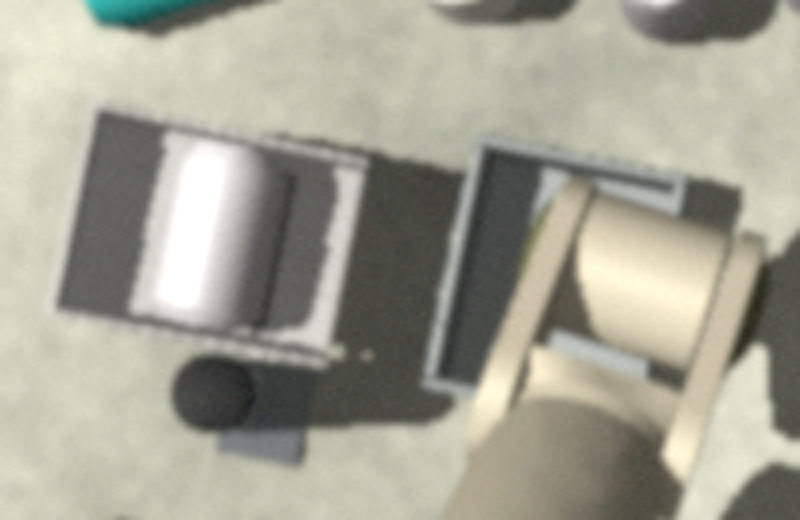

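The crate is held square to the chute (near rim corners at (482,140) and (428,383), mouth at (368,160) and (325,362)). About 78 mm remains along +y.

jog_arm(
  hand=[0, 0, 0, 0, 0],
  travel=[
    [0, 0.015, 0],
    [0, 0.02, 0],
    [0, 0.02, 0],
    [0, 0.015, 0],
    [0, 0.008, 0],
  ],
  yaw=[0, 0, 0, 0, 0],
)

```text
time_s: 7.08
position: [0.5345, 0.0179, 0.0672]
tool_rot: [[-0.976, 0.216, 0.002], [0.216, 0.976, -0.002], [-0.003, -0.002, -1.0]]
ft_force: [-0.1, -7.0, 6.6]
grip_width: 0.0071
gripper_force: 51.1
```

jog_arm(
  hand=[0, 0, 0.02, 0.05, 0.05],
  travel=[
    [0, 0, 0],
    [0, 0, 0],
    [0, 0, 0],
    [0, 0, 0],
    [0, 0, 0],
  ],
  yaw=[0, 0, 0, 0, 0],
)

```text
time_s: 7.7
position: [0.5337, 0.0184, 0.0661]
tool_rot: [[-0.976, 0.217, -0.001], [0.217, 0.976, 0.0], [0.001, -0.0, -1.0]]
ft_force: [0.2, -0.6, 0.3]
grip_width: 0.0498
gripper_force: 0.0
```

jog_arm(
  hand=[0.05, 0.05, 0.05, 0.05, 0.05],
  travel=[
    [0, 0, 0],
    [0, 0, 0.04],
    [0, 0, 0.05],
    [0, 0, 0.06],
    [0, 0, 0.06],
  ],
  yaw=[0, 0, 0, 0, 0],
)

```text
time_s: 8.32
position: [0.5334, 0.0184, 0.2783]
tool_rot: [[-0.976, 0.217, -0.0], [0.217, 0.976, 0.0], [0.0, -0.0, -1.0]]
ft_force: [0.4, 0.5, 0.1]
grip_width: 0.0502
gripper_force: 0.0
```

jog_arm(
  hand=[0, 0, 0, 0, 0],
  travel=[
    [-0.06, 0, 0.03],
    [-0.06, 0, 0],
    [-0.04, 0, 0],
    [0, 0, 0],
    [0, 0, 0],
  ],
  yaw=[0, 0, 0, 0, 0],
)

```text
time_s: 8.95
position: [0.3785, 0.0182, 0.3044]
tool_rot: [[-0.976, 0.217, 0.001], [0.217, 0.976, -0.0], [-0.001, 0.0, -1.0]]
ft_force: [-0.2, 0.2, 1.3]
grip_width: -0.0003
gripper_force: 0.0
```

```bash
python3 - <<'E'
from h import *
s=env.observe(); im=env.get_image("top")[:,:,::-1]
print(s['time_s'],s['position'])
c=cv2.resize(im[170:300,140:340],None,fx=4,fy=4,interpolation=cv2.INTER_CUBIC)
cv2.imwrite("pics/c3.png",cv2.convertScaleAbs(c,alpha=1.7))
E
```

```text
8.95 [0.37849147 0.01821925 0.30443078]
```

View pics/c3.png

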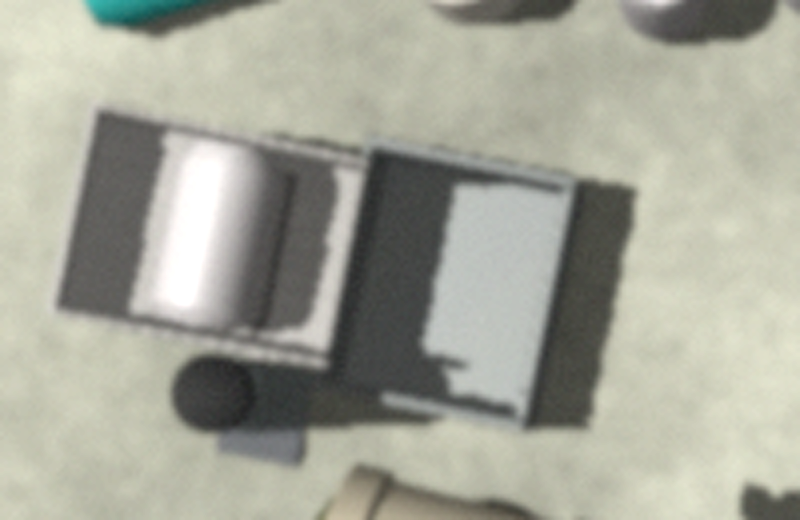

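The crate stands square at the mouth, with far rim corners at (578,182) and (525,428). The plunger head is at (213,393).

```bash
python3 - <<'E'
from h import *
P=lambda u,z:ray("top",(u[0]/4+140,u[1]/4+170),z)
m=(P((578,182),.08)+P((525,428),.08))/2
pl=P((213,393),.2); print("far mid",m,"plunger",pl)
t=np.radians(-12);x=np.array([np.cos(t),np.sin(t)]);y=np.array([-x[1],x[0]])
o=pl[:2]+.098*x-.047*y; c=m[:2]+.075*y; print(o,c,(c-o)@x,(c-o)@y)
s=env.observe(); im=env.get_image("scene")[:,:,::-1]
c=im[195:240,410:465].copy(); g=(c.max(2)<50).astype(np.uint8); ys,xs=np.nonzero(g); print(len(xs),xs.min()+410,xs.max()+410,ys.min()+195,ys.max()+195,proj("scene",pl))
E
```

```text
far mid [0.53424417 0.01146571 0.08      ] plunger [0.47562854 0.21387923 0.2       ]
[0.56171515 0.14753094] [0.54983755 0.08482678] 0.0014188756238597657 -0.06380341677871251
5 431 438 217 220 (np.float64(436.7356752324888), np.float64(211.35806244408147))
```

jog_arm(
  hand=[0, 0, 0, 0, 0],
  travel=[
    [0.025, 0.05, 0],
    [0.025, 0.05, 0],
    [0.025, 0.05, 0],
    [0.0225, 0.046, -0.01],
    [0, 0, -0.04],
  ],
  yaw=[0, 0, 0, 0, 0],
)

```text
time_s: 9.68
position: [0.4777, 0.2175, 0.2536]
tool_rot: [[-0.977, 0.213, 0.003], [0.213, 0.977, 0.001], [-0.003, 0.002, -1.0]]
ft_force: [0.5, -0.1, -0.1]
grip_width: -0.0
gripper_force: 0.0
```

jog_arm(
  hand=[0, 0, 0, 0, 0],
  travel=[
    [0, 0, -0.025],
    [0, 0, -0.01],
    [0, 0, -0.005],
    [0, 0, -0.004],
    [0, 0, 0],
  ],
  yaw=[0, 0, 0, 0, 0],
)

```text
time_s: 10.3
position: [0.4756, 0.2146, 0.2114]
tool_rot: [[-0.976, 0.217, 0.001], [0.217, 0.976, 0.001], [-0.001, 0.001, -1.0]]
ft_force: [-3.8, 0.3, 5.7]
grip_width: 0.0
gripper_force: 2.9
```

Contact on the head; pressing on to the stop.

jog_arm(
  hand=[0, 0, 0, 0, 0],
  travel=[
    [0, 0, -0.005],
    [0, 0, -0.005],
    [0, 0, -0.004],
    [0, 0, -0.003],
    [0, 0, 0],
  ],
  yaw=[0, 0, 0, 0, 0],
)

```text
time_s: 10.92
position: [0.4757, 0.2146, 0.1953]
tool_rot: [[-0.976, 0.217, 0.003], [0.217, 0.976, 0.001], [-0.002, 0.001, -1.0]]
ft_force: [-5.2, 0.5, 10.7]
grip_width: 0.0002
gripper_force: 5.8
```

jog_arm(
  hand=[0, 0, 0, 0, 0],
  travel=[
    [0, 0, -0.002],
    [0, 0, -0.001],
    [0, 0, 0],
    [0, 0, 0],
    [0, 0, 0],
  ],
  yaw=[0, 0, 0, 0, 0],
)

```text
time_s: 11.55
position: [0.4758, 0.2147, 0.1948]
tool_rot: [[-0.976, 0.217, 0.005], [0.217, 0.976, 0.001], [-0.005, 0.002, -1.0]]
ft_force: [-13.2, -1.5, 31.0]
grip_width: 0.0
gripper_force: 15.8
```

At the stop (31 N). Hold while the can rolls out, then look.

jog_arm(
  hand=[0, 0, 0, 0, 0],
  travel=[
    [0, 0, 0],
    [0, 0, 0],
    [0, 0, 0],
    [0, 0, 0],
    [0, 0, 0],
  ],
  yaw=[0, 0, 0, 0, 0],
)

```text
time_s: 12.18
position: [0.4758, 0.2147, 0.1948]
tool_rot: [[-0.976, 0.217, 0.005], [0.217, 0.976, 0.001], [-0.005, 0.002, -1.0]]
ft_force: [-12.3, -1.1, 31.5]
grip_width: 0.0002
gripper_force: 15.8
```

jog_arm(
  hand=[0, 0, 0, 0, 0],
  travel=[
    [0, 0, 0],
    [0, 0, 0],
    [0, 0, 0],
    [0, 0, 0],
    [0, 0, 0],
  ],
  yaw=[0, 0, 0, 0, 0],
)

```text
time_s: 12.8
position: [0.4758, 0.2147, 0.1948]
tool_rot: [[-0.976, 0.217, 0.005], [0.217, 0.976, 0.001], [-0.005, 0.002, -1.0]]
ft_force: [-13.1, -0.1, 31.1]
grip_width: 0.0002
gripper_force: 15.8
```

jog_arm(
  hand=[0, 0, 0, 0, 0],
  travel=[
    [0, 0, 0],
    [0, 0, 0],
    [0, 0, 0],
    [0, 0, 0],
    [0, 0, 0],
  ],
  yaw=[0, 0, 0, 0, 0],
)

```text
time_s: 13.42
position: [0.4758, 0.2147, 0.1948]
tool_rot: [[-0.976, 0.217, 0.005], [0.217, 0.976, 0.001], [-0.005, 0.002, -1.0]]
ft_force: [-12.7, -1.1, 31.8]
grip_width: -0.0001
gripper_force: 15.8
```

```bash
python3 - <<'E'
from h import *
im=env.get_image("scene")[:,:,::-1]
cv2.imwrite("pics/s4.png",cv2.resize(im[180:380,260:520],None,fx=3,fy=3))
E
```

```text
(no output)
```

View pics/s4.png

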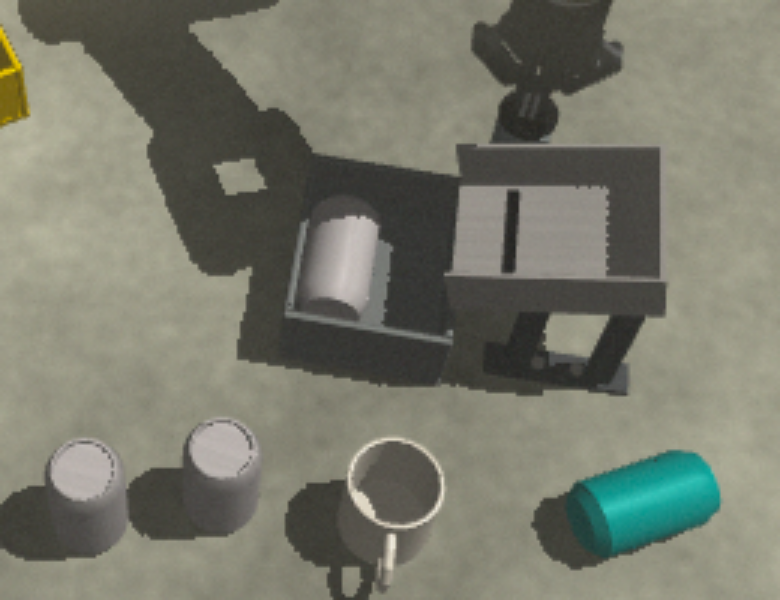

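The can lies in the crate at (340,260), the gate slot is empty, and the mug and standing cans are untouched. Lifting off.

jog_arm(
  hand=[0, 0, 0, 0, 0],
  travel=[
    [0, 0, 0.01],
    [0, 0, 0.02],
    [0, 0, 0.03],
    [0, 0, 0.04],
    [0, 0, 0.02],
  ],
  yaw=[0, 0, 0, 0, 0],
)

```text
time_s: 14.1
position: [0.4761, 0.2143, 0.3132]
tool_rot: [[-0.976, 0.217, 0.005], [0.217, 0.976, 0.001], [-0.005, 0.002, -1.0]]
ft_force: [-0.4, 0.3, -0.6]
grip_width: 0.0002
gripper_force: 0.0
```

jog_arm(
  hand=[0, 0, 0, 0, 0],
  travel=[
    [-0.04, 0, 0],
    [-0.04, 0, 0],
    [-0.03, 0, 0],
    [0, 0, 0],
    [0, 0, 0],
  ],
  yaw=[0, 0, 0, 0, 0],
)

```text
time_s: 14.72
position: [0.3663, 0.2144, 0.3108]
tool_rot: [[-0.976, 0.217, 0.002], [0.217, 0.976, 0.0], [-0.002, 0.001, -1.0]]
ft_force: [0.0, -0.2, -0.3]
grip_width: -0.0001
gripper_force: 0.0
```

jog_arm(
  hand=[0, 0, 0, 0, 0],
  travel=[
    [0, 0, 0],
    [0, 0, 0],
    [0, 0, 0],
    [0, 0, 0],
    [0, 0, 0],
  ],
  yaw=[0, 0, 0, 0, 0],
)

```text
time_s: 15.35
position: [0.3655, 0.2144, 0.3103]
tool_rot: [[-0.976, 0.217, -0.0], [0.217, 0.976, -0.0], [0.0, -0.0, -1.0]]
ft_force: [0.5, -0.0, -0.6]
grip_width: -0.0002
gripper_force: 0.0
```

```bash
python3 - <<'E'
from h import *
im=env.get_image("scene")[:,:,::-1]
cv2.imwrite("pics/s5.png",cv2.resize(im[180:380,260:520],None,fx=3,fy=3))
E
```

```text
(no output)
```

View pics/s5.png

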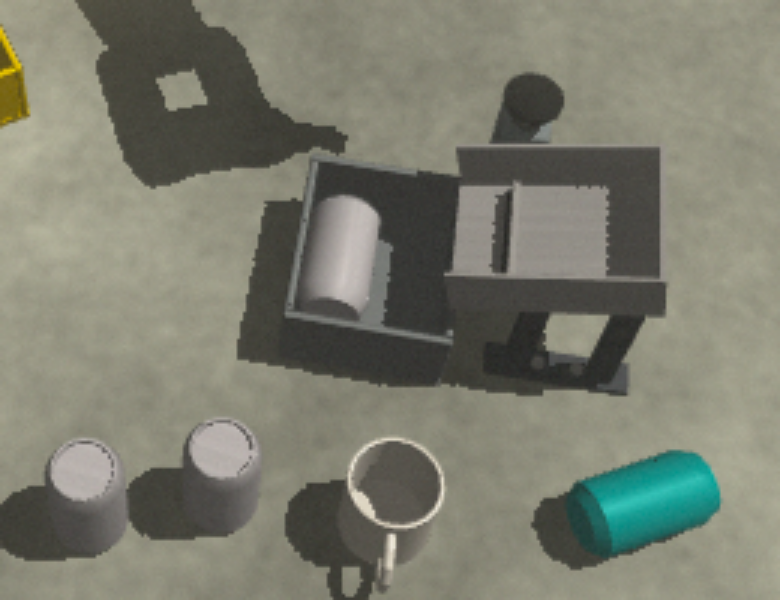

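The plunger head (533,100) is back up, and the can rests in the crate at (340,255).

```bash
python3 -c "
from rig import env
print(env.close_job())"
```

```text
the job is handed in; nothing more can be done
None
```

The job is handed in at about 15 s of the 51 s: the last picture shows the can lying in the grey crate at the chute's mouth, the plunger back up, and the mug and standing cans undisturbed; the hand-in returned no verdict.

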